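Take the flat battery out of the tyre inflator and put it on charge

ROBOT

A 7-joint arm with a two-finger parallel gripper is mounted at the origin on the work surface. World frame = base frame: x ahead of the robot, y to its left, z up, the work surface at z = 0. Lengths are in m, angles in rad, forces in N, time in s.
With the tool pointing down it reaches from about 0.425 to 0.95 m from the base axis. Payload 4.7 kg.
Tool frame: the origin (TCP) lies on the centre line of the jaws, within the pads' length; the fingertips stand 25 mm ahead of it and the grasp point (between the pads) lies 6 mm ahead of it; z points along the fingers, y is the line along which they close (so a half turn about z gives the same grasp; the last joint's range is limited). The gripper opens to 87 mm and grips with 3 to 60 N. Pads are 19 mm wide; open, the fingers measure 117 mm over their backs; the gripper's body (75 mm by 190 mm) begins 51 mm behind the grasp point.
Start: joints at [-1.339, 0.469, -0.049, 1.532, 0.024, 1.141, -0.082], TCP at [0.174, 0.652, 0.214] pointing down, gripper open.
Joint ranges: [-2.59, 2.59], [-0.33, 1.99], [-1.39, 1.29], [0.1, 2.45], [-1.04, 4.18], [0.21, 1.99], [-2.66, 2.66]. Speed limits (rad/s): [2.57, 2.57, 3.14, 3.14, 3.14, 3.14, 3.14].

INTERFACE

Orientations are given as a unit quaternion [w, x, y, z].
In Python, from bench import r, cams gives the robot as it stands.
- The arm moves only by the tool carry_out, never from a script. Its argument "series" is a list of rows, each an object of numbers: "claw": the closure, from 0 (fully open) to 1 (shut); "x", "y", "z": the shift along the tool's x, y, z in cm; "spin": the turn about the tool's z in degrees. In form: [{"claw": .., "x": .., "y": .., "z": .., "spin": ..}, ...]. A call has 1 to 12 rows; each row shifts and turns the commanded pose from where the row before left it, along the tool's axes as they then stand; what a row does not reach is not made up. A row lasts 1/12 s, in which the tool goes at most 41.7 mm and 7.16 degrees, less where a joint would pass 70% of its speed; a pose out of reach is approached as far as the arm can. A call is refused whole if a number of a shift passes 4.17 or a number of a turn 7.16, either way. A call with a gripper value outside its range is refused whole. The fingers move at their own pace and stop on an object; "newtons" is the grip in N (left out, the last holds). Time passes only in rows, so rows that do not move let the fingers close. It gives the time, the measured TCP pose, the force, the opening and the grip force at its end, in the units of the state.
- r.observe(): the state, without advancing time (a new reading comes with each control period).
- cams.camera(name): name is "side" or "top" or "wrist"; returns the picture (384x512x3 uint8, red, green, blue); there is no depth.
- cams.get_calibration(name): a dict with "camera_matrix" (3x3 intrinsics, pixels), "extrinsics" (4x4, takes a point from world to camera coordinates); the wrist camera has in their place "mount" (4x4, takes a point from camera to tool coordinates, whose origin is the TCP and whose axes are the flange's). Camera axes: x right, y down, z forward; pixel columns grow to the right and rows downward; lengths in m; the calibration is good to about 2 mm. A picture is of the moment at which its call begins: read the wrist's pose just before it. get_calibration takes no time and is no camera call.
- r.hand_in(): hands the job in; it is judged then, once.
The state is a dict: "time_s": time; "joints": joint angles; "dq": joint speeds; "joint_efforts": joint torques, N m; "tcp_pos": TCP position; "ee_rot": TCP orientation; "contact_force": force on the tool from outside, world axes, zero at the start; "wrist_torque": the same for the moment, N m; "width": finger opening in m; "finger_force": force on a finger pad.
Only numpy, scipy, OpenCV 4.12 (cv2) and the standard library are available. Lean on these libraries where they do the work, as an engineer would, in place of code of your own. Each camera call takes 0.05 s, during which the arm holds its last target. There are 200 camera calls.

TASK

The cordless tyre inflator's battery is flat. Squeeze the two side tabs of the battery cover together, lift the cover off and lay it right way up on the bench; then press the battery down to trip its push-push catch so that it springs up, draw it out, and lower it all the way into the charger before letting go. Leave the other things on the bench where they are.

Things in the scene. Friction and masses are not known exactly. Their poses are not given: they have to be found in the camera images.
- inflator: cordless tyre inflator, fixed to the bench: grey box 200 (x) x 240 (y) mm with a flat deck 135 mm high. Origin: centre of its underside, on the bench, straight below the middle of the battery bay; z up. A carry handle, a 16 mm bar along x, rises to 36 mm above the deck, 106 mm from the bay's middle towards +y. Dial gauge and brass outlet on the +x side.
- bay_mouth (a point): middle of the battery bay's mouth, at deck height (135 mm); axes as the inflator's. The mouth is 98 (x) x 68 (y) mm, under the cover at first. At a ledge 12 mm below the deck it steps in to the battery's guide well (80 x 44 mm).
- cover: black battery cover snapped on over the bay, 108 (x) x 78 (y) x 36 mm high, 0.13 kg. Origin: centre of its underside; z up. Its lowest 10 mm (end skirts, tab hooks) stand inside the bay, so in place its origin is 125 mm and its top 161 mm above the bench, axes as the inflator's; laid on the bench its origin is at z = 0.
- tabs (a point): midpoint between the cover's two grey ribbed squeeze tabs, 21 mm above the cover's origin. Tabs: 36 mm long (x), 18 mm high, outer faces at y = +34 and -34 mm (68 across), fingers have 56 mm (x) between the cover's wider end blocks. Each goes in 5 mm to a firm stop (58 across) against about 6 N; with both in 4 mm or more the cover lifts straight off, else hooks hold it.
- pack: battery, black upright block 78 (x) x 42 (y) x 92 (z) mm, about 0.45 kg, fits bay and charger either way round. Origin: centre of its underside; z up; axes in the bay as the inflator's. Latched: origin 33, top 125 mm above the bench (10 mm below the deck, under the cover). Sprung up: origin 67, top 159 mm (24 mm above the deck). It is out of the bay when its underside is above the deck.
- ejector (a joint): height (m) of the sprung carriage under the battery: about 0.002 latched, 0.036 sprung up. Push-push catch: pressed more than 5 mm down from where it rests (about 8 N rising to 11 N; firm stop 10 mm down, at -0.008) and let go, it releases and lifts the battery to 0.036 in about half a second. Pressed fully down once more it latches again.
- charger: black drop-in charger, fixed to the bench: base plate 150 (x) x 120 (y) mm, 12 mm thick, with a raised socket of 103 x 67 mm in its middle, 48 mm high, mouth flared. Origin: centre of its underside, on the bench, below the middle of the socket; z up. A battery fully home has its origin 12 mm above the bench.
- socket (a point): middle of the charger's socket mouth, 48 mm above the bench; axes as the charger's. Socket 83 (x) x 47 (y) mm inside, floor 12 mm above the bench; long side of the battery along the charger's x.
- spray_can: bystander: upright spray can, diameter 58 mm, 170 mm high; origin: centre of its underside
- wrench: bystander: steel spanner lying on the bench, 200 mm long along its x
- hammer: bystander: hammer lying on the bench, 280 mm long along its x
Mind the look-alikes: they are no part of the job. What is shaped like the cover but green is not meant.

How it is judged:
By the outcome, as a careful person would: the job done as asked, in the order asked, and still so for the second after the job is handed in, with the robot touching nothing.
It also fails if it takes over 72 s, if anything falls off the work surface, if the arm or the gripper's body presses on something with over 40 N, if the wrist force passes 120 N, or if a joint passes its speed limit or range.

## Working session

There is one attempt and no reset: what is moved stays moved. The work goes in short steps, Python scripts to look and compute and a tool call to move; the robot and the scene stay as the last step left them, time stands still between calls to the robot, and variables do not carry over. Pictures are saved under pics/ and viewed, at most 10 in all, crops included, and the job is handed in when it is done.

Besides the shell and the picture viewer there is one more tool, called after "Emit:" as name(argument=value, ...) on one line, values as JSON. carry_out: Moves the arm, as the interface text tells. Its arguments: {"type":"object","properties":{"series":{"type":"array"},"newtons":{"type":"number"}},"required":["series"]}

```bash
mkdir -p pics
python3 - <<'E'
from bench import r,cams
import cv2,numpy as np
np.set_printoptions(precision=4,suppress=True)
for n in ["top","side"]:
    im=cams.camera(n); cv2.imwrite(f"pics/{n}0.png",im[:,:,::-1])
    c=cams.get_calibration(n); print(n,c["camera_matrix"],c["extrinsics"])
print(cams.get_calibration("wrist"))
s=r.observe();print(s)
E
```

```text
top [[495.6682   0.     261.7941]
 [  0.     495.6682 191.2845]
 [  0.       0.       1.    ]] [[-0.0222 -0.9998  0.0002  0.0136]
 [-0.9774  0.0217 -0.2101  0.6152]
 [ 0.21   -0.0048 -0.9777  1.8283]
 [ 0.      0.      0.      1.    ]]
side [[415.3957   0.     251.1471]
 [  0.     415.3957 200.7846]
 [  0.       0.       1.    ]] [[ 0.9761 -0.2174  0.0054 -0.6023]
 [-0.1331 -0.6168 -0.7758  0.1717]
 [ 0.172   0.7565 -0.6309  1.4196]
 [ 0.      0.      0.      1.    ]]
{'camera_matrix': array([[284.2092,   0.    , 259.2421],
       [  0.    , 284.2092, 183.4857],
       [  0.    ,   0.    ,   1.    ]]), 'mount': array([[-0.0001, -0.9571, -0.2897,  0.0792],
       [ 1.    , -0.0003,  0.0005,  0.0017],
       [-0.0006, -0.2897,  0.9571, -0.1703],
       [ 0.    ,  0.    ,  0.    ,  1.    ]])}
{'time_s': 0.1, 'joints': array([-1.3389,  0.4694, -0.0486,  1.5336,  0.0241,  1.141 , -0.0823]), 'dq': array([-0.0007, -0.0013,  0.0008, -0.0039, -0.0006, -0.0001, -0.0008]), 'joint_efforts': array([  0.0006, -50.9166,  -0.0812, -23.6834,  -0.0615,   0.0344,
         0.0001]), 'tcp_pos': array([0.1739, 0.6516, 0.2135]), 'ee_rot': array([-0.0001,  0.13  ,  0.9915, -0.0009]), 'contact_force': array([-0.0359,  0.1249,  0.3172]), 'wrist_torque': array([-0.0002, -0.0538,  0.0108]), 'finger_force': 0.0, 'width': 0.08739679031212698}
```

View pics/top0.png

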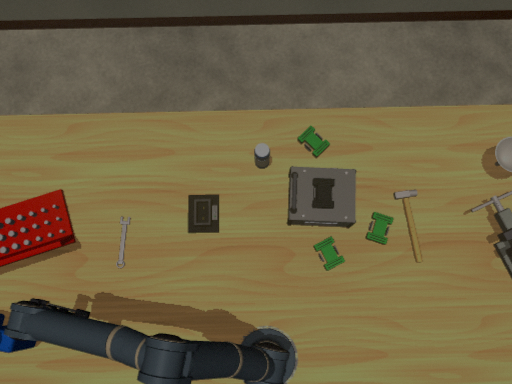

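View pics/side0.png

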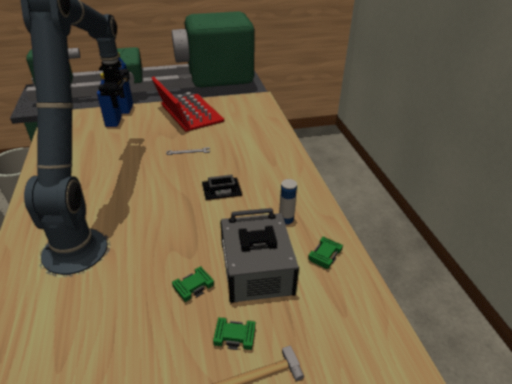

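The top view shows the inflator with its black cover at about (323,193). The handle bar is at (293,197), so inflator +y is roughly world +y. The charger is at (204,213), the spray can at (262,155), the spanner at (124,241) and the hammer at (410,225).

Things that could be taken for the cover:
- **Black cover on the bay, (323,193):** this is the one I choose.
- **Green look-alikes at (313,141), (379,228) and (329,253):** not meant.

Next I'll measure both targets and check the choice in one close crop.

```bash
cat > h.py <<'E'
import numpy as np,cv2
from bench import r,cams
from scipy.spatial.transform import Rotation as R
np.set_printoptions(precision=4,suppress=True)
def pose():
    s=r.observe();q=s["ee_rot"];return s,R.from_quat([q[1],q[2],q[3],q[0]]).as_matrix(),s["tcp_pos"]
def cam(n):
    c=cams.get_calibration(n);K=c["camera_matrix"]
    if n=="wrist":
        _,Rt,p=pose();T=np.eye(4);T[:3,:3]=Rt;T[:3,3]=p
        return K,np.linalg.inv(T@c["mount"])
    return K,c["extrinsics"]
def cast(K,E,px,z):
    px=np.atleast_2d(px).astype(float);d=np.c_[px,np.ones(len(px))]@np.linalg.inv(K).T@E[:3,:3]
    o=-E[:3,:3].T@E[:3,3];return o+d*((z-o[2])/d[:,2])[:,None]
def proj(K,E,P):
    c=np.atleast_2d(P)@E[:3,:3].T+E[:3,3];u=c@K.T;return u[:,:2]/u[:,2:]
def rect(K,E,mask,z):
    """largest blob -> hull cast on plane z -> centre, size, angle of long side (deg)"""
    cs,_=cv2.findContours(mask.astype(np.uint8),cv2.RETR_EXTERNAL,cv2.CHAIN_APPROX_NONE)
    c=max(cs,key=cv2.contourArea)[:,0]
    P=cast(K,E,c,z)[:,:2].astype(np.float32);b=cv2.minAreaRect(P*1000)
    bx=cv2.boxPoints(b);e=[bx[1]-bx[0],bx[2]-bx[1]];l=max(e,key=np.linalg.norm)
    return np.array(b[0])/1000,sorted(np.round(b[1],1)),np.degrees(np.arctan2(l[1],l[0])),c.mean(0)
E
python3 - <<'E'
from h import *
im=cv2.imread("pics/top0.png");K,E=cam("top")
g=cv2.cvtColor(im,cv2.COLOR_BGR2HSV)
def win(m,x0,x1,y0,y1):
    o=np.zeros_like(m);o[y0:y1,x0:x1]=m[y0:y1,x0:x1];return o
V=g[...,2];S=g[...,1]
print("cover",rect(K,E,win(V<50,303,343,172,213),.161))
lo=win((S<60)&(V>40),283,362,160,232);print("deck",rect(K,E,lo,.135))
print("charger",rect(K,E,win((V<70),180,226,186,240),.012))
for z,p in((0,(329,253)),(0,(379,228)),(0,(313,141)),(.17,(262,150)),(0,(250,235))):print(p,cast(K,E,p,z))
print([V[i,j] for i,j in((193,323),(180,300),(213,193),(240,250))])
a=cv2.resize(im[160:235,285:360],(400,400),interpolation=2);b=cv2.resize(im[180:245,170:235],(400,400),interpolation=2)
cv2.imwrite("pics/crop.png",np.hstack([a,b]))
E
```

```text
cover (array([ 0.585 , -0.2194]), [np.float64(75.6), np.float64(108.0)], np.float32(-3.0015876), array([322.9175, 192.9278]))
deck (array([ 0.5788, -0.2207]), [np.float64(214.4), np.float64(241.2)], np.float32(86.464836), array([318.9449, 195.3419]))
charger (array([0.5448, 0.2305]), [np.float64(116.8), np.float64(146.4)], np.float32(-0.20990664), array([203.2672, 213.1908]))
(329, 253) [[ 0.3805 -0.2538  0.    ]]
(379, 228) [[ 0.4731 -0.4534  0.    ]]
(313, 141) [[ 0.8327 -0.212   0.    ]]
(262, 150) [[ 0.7478 -0.0038  0.17  ]]
(250, 235) [[0.4569 0.0492 0.    ]]
[np.uint8(41), np.uint8(89), np.uint8(49), np.uint8(134)]
```

View pics/crop.png

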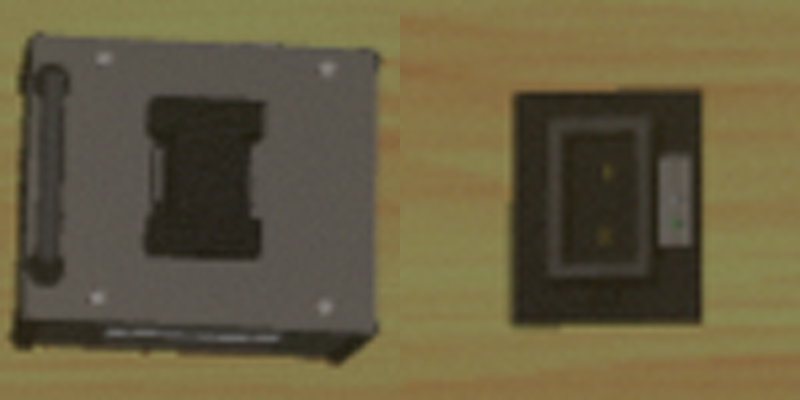

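The close crop confirms it: a black H-shaped cover with grey tabs, sitting on the grey box with the handle to its left. The charger is clear, with its long side along world x. The measured sizes (75.6 x 108 mm, deck about 241 mm, charger 117 x 146 mm) match the given ones. Moving over now.

Emit:
carry_out(series=[{"claw":0,"x":0,"y":0,"z":-4.1,"spin":-6},{"claw":0,"x":0,"y":0,"z":-4.1,"spin":-6},{"claw":0,"x":-2.8,"y":-3,"z":0,"spin":0},{"claw":0,"x":-2.8,"y":-3,"z":0,"spin":0},{"claw":0,"x":-2.8,"y":-3,"z":0,"spin":0},{"claw":0,"x":-2.8,"y":-3,"z":0,"spin":0},{"claw":0,"x":-2.8,"y":-3,"z":0,"spin":0},{"claw":0,"x":-2.8,"y":-3,"z":0,"spin":0},{"claw":0,"x":-2.8,"y":-3,"z":0,"spin":0},{"claw":0,"x":-2.8,"y":-3,"z":0,"spin":0},{"claw":0,"x":-2.8,"y":-3,"z":0,"spin":0},{"claw":0,"x":-2.8,"y":-3,"z":0,"spin":0}])

```text
time_s: 1.1
tcp_pos: [0.4389, 0.3363, 0.2962]
ee_rot: [-0.0, 0.026, 1.0, -0.0]
contact_force: [-0.5, 0.6, 0.3]
width: 0.0866
finger_force: 0.0
```

Emit:
carry_out(series=[{"claw":0,"x":-1.2,"y":-3.9,"z":0,"spin":0},{"claw":0,"x":-1.2,"y":-3.9,"z":0,"spin":0},{"claw":0,"x":-1.2,"y":-3.9,"z":0,"spin":0},{"claw":0,"x":-1.2,"y":-3.9,"z":0,"spin":0},{"claw":0,"x":-1.2,"y":-3.9,"z":0,"spin":0},{"claw":0,"x":-1.2,"y":-3.9,"z":0,"spin":0},{"claw":0,"x":-1.2,"y":-3.9,"z":0,"spin":0},{"claw":0,"x":-1.2,"y":-3.9,"z":0,"spin":0},{"claw":0,"x":-1.2,"y":-3.9,"z":0,"spin":0},{"claw":0,"x":-1.2,"y":-3.9,"z":0,"spin":0},{"claw":0,"x":0,"y":-3.9,"z":0,"spin":0},{"claw":0,"x":0,"y":0,"z":0,"spin":0}])

```text
time_s: 2.1
tcp_pos: [0.5345, -0.1065, 0.2964]
ee_rot: [-0.0, 0.033, 0.999, -0.003]
contact_force: [-0.6, -1.6, 0.8]
width: 0.087
finger_force: 0.0
```

Emit:
carry_out(series=[{"claw":0,"x":-1.9,"y":-3.6,"z":0,"spin":0},{"claw":0,"x":-1.9,"y":-3.6,"z":0,"spin":0},{"claw":0,"x":-1.9,"y":-3.6,"z":0,"spin":0},{"claw":0,"x":0,"y":0,"z":0,"spin":0},{"claw":0,"x":0,"y":0,"z":0,"spin":0},{"claw":0,"x":0,"y":0,"z":0,"spin":0}])

```text
time_s: 2.6
tcp_pos: [0.5871, -0.2062, 0.2956]
ee_rot: [-0.001, 0.026, 1.0, 0.001]
contact_force: [-0.7, 0.8, -0.3]
width: 0.0867
finger_force: 0.0
```

```bash
cat > m.py <<'E'
from h import *
import sys
def go(target,yaw_y):
    """tool-frame cm/deg from measured pose to target xyz, tool y at yaw_y deg"""
    s,Rt,p=pose();d=Rt.T@(np.array(target)-p)*100
    cur=np.degrees(np.arctan2(Rt[1,1],Rt[0,1]));print("pos",p,"yaw_y",cur,"move",d,"spin",-(yaw_y-cur))
E
python3 - <<'E'
from m import *
K,E=cam("wrist");im=cams.camera("wrist")[:,:,::-1].copy();cv2.imwrite("pics/w1.png",im)
g=cv2.cvtColor(im,cv2.COLOR_BGR2HSV);uv=proj(K,E,[[.585,-.2195,.161]])[0];print(uv)
V=g[...,2];m=np.zeros_like(V);x,y=uv.astype(int);m[max(0,y-90):y+90,x-90:x+90]=V[max(0,y-90):y+90,x-90:x+90]<60
print(rect(K,E,m,.161));go((.585,-.2195,.163),87)
E
```

```text
[245.4619 170.7964]
(array([ 0.5855, -0.2192]), [np.float64(76.9), np.float64(108.2)], np.float32(-3.8907769), array([245.8142, 167.767 ]))
pos [ 0.5873 -0.2054  0.2959] yaw_y 87.15748105364025 move [ 0.1423 -1.4377 13.2898] spin 0.15748105364025378
```

View pics/w1.png

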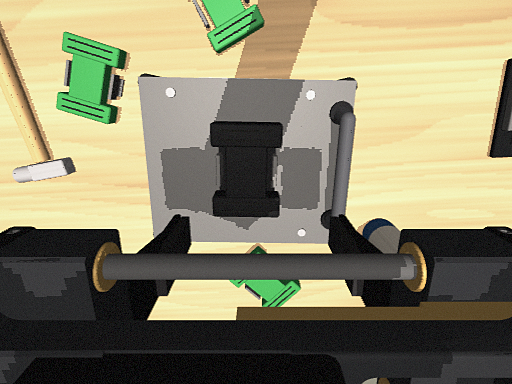

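The wrist view shows the black cover at (246,168), giving (0.5855, -0.2192) with 77 x 108 mm. This agrees with the top view. Aligning and descending.

Emit:
carry_out(series=[{"claw":0,"x":0.1,"y":-1.4,"z":3.0,"spin":0.5},{"claw":0,"x":0,"y":0,"z":3.5,"spin":0},{"claw":0,"x":0,"y":0,"z":2.5,"spin":0},{"claw":0,"x":0,"y":0,"z":1.5,"spin":0},{"claw":0,"x":0,"y":0,"z":0,"spin":0},{"claw":0,"x":0,"y":0,"z":0,"spin":0},{"claw":0,"x":0,"y":0,"z":0,"spin":0}])

```text
time_s: 3.23
tcp_pos: [0.5867, -0.2204, 0.193]
ee_rot: [0.001, 0.029, 1.0, -0.0]
contact_force: [0.7, 0.1, 0.1]
width: 0.0865
finger_force: 0.0
```

Run:
```python
from m import *
go((.5855,-.2193,.163),86.5)
```

```text
pos [ 0.5867 -0.2204  0.193 ] yaw_y 86.6454923455019 move [0.1304 0.0994 3.0041] spin 0.14549234550190704
```

Emit:
carry_out(newtons=20, series=[{"claw":0,"x":0.1,"y":0.1,"z":1.5,"spin":0},{"claw":0,"x":0,"y":0,"z":1.4,"spin":0},{"claw":0,"x":0,"y":0,"z":0,"spin":0},{"claw":0,"x":0,"y":0,"z":0,"spin":0},{"claw":1,"x":0,"y":0,"z":0,"spin":0},{"claw":1,"x":0,"y":0,"z":0,"spin":0},{"claw":1,"x":0,"y":0,"z":0,"spin":0},{"claw":1,"x":0,"y":0,"z":0,"spin":0},{"claw":1,"x":0,"y":0,"z":0,"spin":0},{"claw":1,"x":0,"y":0,"z":0,"spin":0}])

```text
time_s: 4.07
tcp_pos: [0.5849, -0.2201, 0.1626]
ee_rot: [0.0, 0.03, 1.0, 0.0]
contact_force: [-0.4, 0.5, -0.3]
width: 0.0548
finger_force: 0.0
```

Emit:
carry_out(series=[{"claw":1,"x":0,"y":0,"z":0,"spin":0},{"claw":1,"x":0,"y":0,"z":0,"spin":0},{"claw":1,"x":0,"y":0,"z":0,"spin":0}])

```text
time_s: 4.32
tcp_pos: [0.5848, -0.22, 0.1623]
ee_rot: [-0.0, 0.03, 1.0, 0.0]
contact_force: [-0.0, -0.5, 0.5]
width: 0.0351
finger_force: 0.0
```

Run:
```python
from m import *
s=r.observe();print(s["width"],s["finger_force"])
im=cams.camera("wrist")[:,:,::-1];cv2.imwrite("pics/w2.png",im)
```

```text
0.035056268149297784 0.0
```

View pics/w2.png

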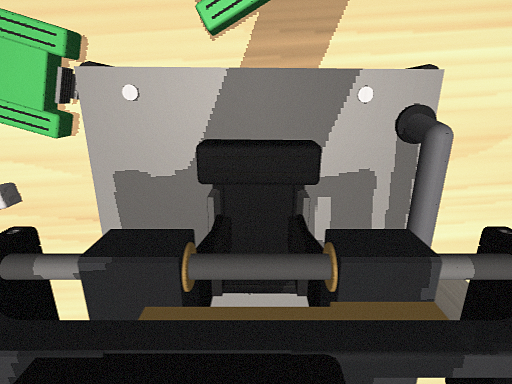

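The fingers have closed past the tabs (35 mm, no force), so something is off in x or height. The wrist view shows the tabs at about (212,210) and (302,210), with the fingers at (222,215) and (298,215), inside them. I'll check from the side.

Run:
```python
from m import *
im=cams.camera("side")[:,:,::-1].copy()
K,E=cam("side");s,Rt,p=pose();print(p,s["width"],s["finger_force"],s["joints"])
t=p+Rt@[0,0,.025]
pts={"tip":t,"grasp":p+Rt@[0,0,.006],"covertop":[.5855,-.2192,.161],"coverorigin":[.5855,-.2192,.125]}
for k,v in pts.items():print(k,proj(K,E,v))
Kw,Ew=cam("wrist")
for k,v in pts.items():print("w",k,proj(Kw,Ew,v))
a=cv2.resize(im[170:310,200:320],(514,600),interpolation=2)
cv2.imwrite("pics/s2.png",a)
g=cv2.cvtColor(cv2.imread("pics/top0.png"),cv2.COLOR_BGR2HSV)
```

```text
[ 0.5848 -0.22    0.1624] 0.02720729928646277 0.0 [-0.022   0.4555  0.4306  1.736  -0.2203  0.9981  2.0007]
tip [[256.7365 241.1189]]
grasp [[256.8246 236.6257]]
covertop [[257.0161 235.2966]]
coverorigin [[256.8481 243.7771]]
w tip [[257.0709 209.1207]]
w grasp [[256.8885 219.7225]]
w covertop [[258.1439 223.5499]]
w coverorigin [[258.2723 203.9609]]
```

View pics/s2.png

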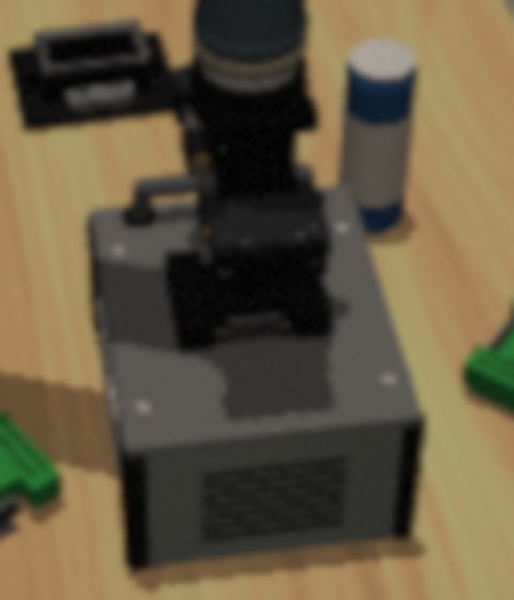

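Run:
```python
from m import *
im=cams.camera("wrist")[:,:,::-1].copy();print(r.observe()["width"])
f=lambda a:cv2.resize((255*(np.minimum(a[130:310,160:360]/110.,1))**.6).astype(np.uint8),(400,360),interpolation=2)
cv2.imwrite("pics/w3.png",np.hstack([f(cv2.imread("pics/w2.png")),f(im)]))
```

```text
0.022943722819623
```

View pics/w3.png

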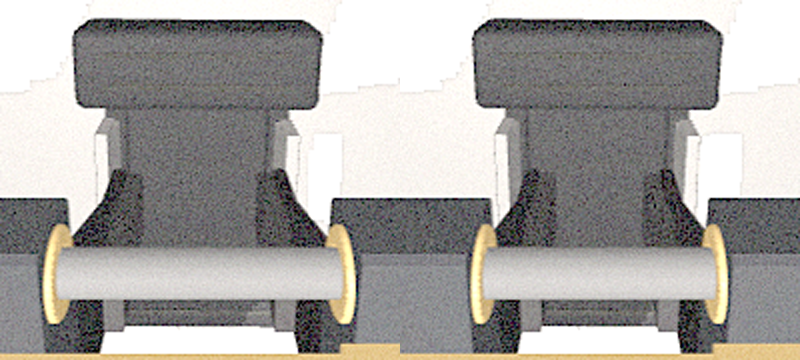

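The enhanced view shows the fingers hanging above the cover's waist, inside the tabs, with the tips at about (231,215) and (289,215) and nothing touched. From the finger gap in pixels, the tips sit about 35 mm further back than I assumed. I'll reopen and go down in small force-checked steps.

Emit:
carry_out(series=[{"claw":0},{"claw":0},{"claw":0},{"claw":0},{"claw":0},{"claw":0},{"claw":0},{"claw":0},{"claw":0},{"claw":0},{"claw":0}])

```text
validation failed for argument at $.se...
```

Emit:
carry_out(series=[{"claw":0,"z":0.2},{"claw":0,"z":0}])

```text
validation failed for argument at $.se...
```

Emit:
carry_out(series=[{"claw":0,"z":0.2},{"claw":0,"z":0}])

```text
validation failed for argument at $.se...
```

Every row needs all five fields.

Emit:
carry_out(series=[{"claw":0,"x":0,"y":0,"z":0,"spin":0},{"claw":0,"x":0,"y":0,"z":0,"spin":0},{"claw":0,"x":0,"y":0,"z":0,"spin":0},{"claw":0,"x":0,"y":0,"z":0,"spin":0},{"claw":0,"x":0,"y":0,"z":0,"spin":0},{"claw":0,"x":0,"y":0,"z":0,"spin":0},{"claw":0,"x":0,"y":0,"z":0,"spin":0},{"claw":0,"x":0,"y":0,"z":0,"spin":0},{"claw":0,"x":0,"y":0,"z":0,"spin":0},{"claw":0,"x":0,"y":0,"z":0,"spin":0},{"claw":0,"x":0,"y":0,"z":0,"spin":0},{"claw":0,"x":0,"y":0,"z":0,"spin":0}])

```text
time_s: 5.47
tcp_pos: [0.5848, -0.22, 0.1624]
ee_rot: [0.0, 0.03, 1.0, 0.0]
contact_force: [-0.3, 0.4, -0.4]
width: 0.0856
finger_force: 0.0
```

Emit:
carry_out(series=[{"claw":0,"x":0,"y":0,"z":0.2,"spin":0},{"claw":0,"x":0,"y":0,"z":0,"spin":0}])

```text
time_s: 5.63
tcp_pos: [0.5846, -0.2199, 0.16]
ee_rot: [-0.0, 0.03, 1.0, 0.0]
contact_force: [-0.4, 0.6, 0.2]
width: 0.087
finger_force: 0.0
```

Emit:
carry_out(series=[{"claw":0,"x":0,"y":0,"z":0.3,"spin":0},{"claw":0,"x":0,"y":0,"z":0,"spin":0}])

```text
time_s: 5.8
tcp_pos: [0.5845, -0.2198, 0.1568]
ee_rot: [-0.0, 0.03, 1.0, 0.0]
contact_force: [0.2, -0.5, 0.5]
width: 0.087
finger_force: 0.0
```

TCP is at 0.157 with no contact, so the fingertips are indeed further back than documented. Continuing down with checks.

Emit:
carry_out(series=[{"claw":0,"x":0,"y":0,"z":0.5,"spin":0},{"claw":0,"x":0,"y":0,"z":0,"spin":0}])

```text
time_s: 5.97
tcp_pos: [0.5843, -0.2197, 0.1514]
ee_rot: [-0.001, 0.03, 1.0, 0.0]
contact_force: [-0.5, -0.0, -0.6]
width: 0.0869
finger_force: 0.0
```

Emit:
carry_out(series=[{"claw":0,"x":0,"y":0,"z":0.5,"spin":0},{"claw":0,"x":0,"y":0,"z":0,"spin":0},{"claw":0,"x":0,"y":0,"z":0,"spin":0}])

```text
time_s: 6.22
tcp_pos: [0.5846, -0.2199, 0.147]
ee_rot: [-0.0, 0.03, 1.0, 0.0]
contact_force: [0.2, 1.2, 0.5]
width: 0.0868
finger_force: 0.0
```

Run:
```python
from m import *
im=cams.camera("wrist")[:,:,::-1].copy();s,Rt,p=pose();print(p,s["contact_force"],s["width"])
f=lambda a:cv2.resize((255*(np.minimum(a[110:310,120:400]/110.,1))**.6).astype(np.uint8),(784,560),interpolation=2)
cv2.imwrite("pics/w4.png",f(im))
```

```text
[ 0.5847 -0.22    0.1472] [-0.6544  0.7288  0.2221] 0.08693934795907816
```

View pics/w4.png

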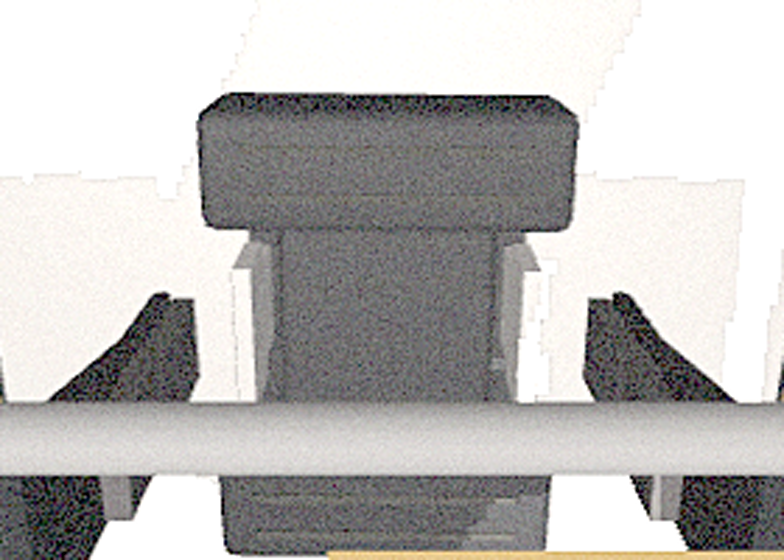

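The open fingers' tips at about (189,217) and (329,217) flank the tabs cleanly and still stand above the deck. I'll go down until light contact or the target height.

Emit:
carry_out(series=[{"claw":0,"x":-0.1,"y":0.05,"z":0.5,"spin":0},{"claw":0,"x":0,"y":0,"z":0.3,"spin":0},{"claw":0,"x":0,"y":0,"z":0,"spin":0}])

```text
time_s: 6.52
tcp_pos: [0.5854, -0.2192, 0.1385]
ee_rot: [-0.001, 0.03, 1.0, 0.0]
contact_force: [-0.3, 0.4, 0.4]
width: 0.0867
finger_force: 0.0
```

Emit:
carry_out(series=[{"claw":0,"x":0,"y":0,"z":0.2,"spin":0},{"claw":0,"x":0,"y":0,"z":0,"spin":0}])

```text
time_s: 6.68
tcp_pos: [0.5856, -0.2195, 0.137]
ee_rot: [-0.0, 0.03, 1.0, 0.0]
contact_force: [0.4, 0.0, 0.2]
width: 0.0867
finger_force: 0.0
```

Emit:
carry_out(series=[{"claw":0,"x":0,"y":0,"z":0.2,"spin":0},{"claw":0,"x":0,"y":0,"z":0,"spin":0}])

```text
time_s: 6.85
tcp_pos: [0.5857, -0.2195, 0.1351]
ee_rot: [-0.0, 0.03, 1.0, 0.0]
contact_force: [0.0, 0.1, 0.1]
width: 0.0868
finger_force: 0.0
```

Emit:
carry_out(newtons=20, series=[{"claw":1,"x":0,"y":0,"z":0.15,"spin":0},{"claw":1,"x":0,"y":0,"z":0,"spin":0},{"claw":1,"x":0,"y":0,"z":0,"spin":0},{"claw":1,"x":0,"y":0,"z":0,"spin":0},{"claw":1,"x":0,"y":0,"z":0,"spin":0},{"claw":1,"x":0,"y":0,"z":0,"spin":0},{"claw":1,"x":0,"y":0,"z":0,"spin":0},{"claw":1,"x":0,"y":0,"z":0,"spin":0}])

```text
time_s: 7.52
tcp_pos: [0.5859, -0.2199, 0.1342]
ee_rot: [0.0, 0.03, 1.0, -0.0]
contact_force: [-0.1, -0.5, 1.6]
width: 0.0571
finger_force: 20.0
```

Width 57 mm at 20 N means both tabs are fully in. Lifting.

Emit:
carry_out(newtons=25, series=[{"claw":1,"x":0,"y":0,"z":-0.5,"spin":0},{"claw":1,"x":0,"y":0,"z":-1,"spin":0},{"claw":1,"x":0,"y":0,"z":-1.5,"spin":0},{"claw":1,"x":0,"y":0,"z":-2,"spin":0},{"claw":1,"x":0,"y":0,"z":-2,"spin":0},{"claw":1,"x":0,"y":0,"z":0,"spin":0},{"claw":1,"x":0,"y":0,"z":0,"spin":0}])

```text
time_s: 8.1
tcp_pos: [0.5864, -0.2196, 0.2052]
ee_rot: [0.001, 0.03, 1.0, -0.0]
contact_force: [-0.7, 0.2, -2.2]
width: 0.0568
finger_force: 25.0
```

Run:
```python
from m import *
K,E=cam("wrist");im=cams.camera("wrist")[:,:,::-1].copy();s,Rt,p=pose();print(p,s["contact_force"],s["width"],s["finger_force"])
f=lambda a:cv2.resize((255*(np.minimum(a[60:310,80:440]/110.,1))**.6).astype(np.uint8),(720,500),interpolation=2)
cv2.imwrite("pics/w5.png",f(im))
go((.5,.03,.25),90)
```

```text
[ 0.5856 -0.2192  0.2038] [-0.1828  0.4831 -2.1968] 0.05682068386215121 24.981733560562134
pos [ 0.5856 -0.2192  0.2038] yaw_y 86.57298225128856 move [10.038  24.3656 -4.6013] spin -3.4270177487114353
```

View pics/w5.png

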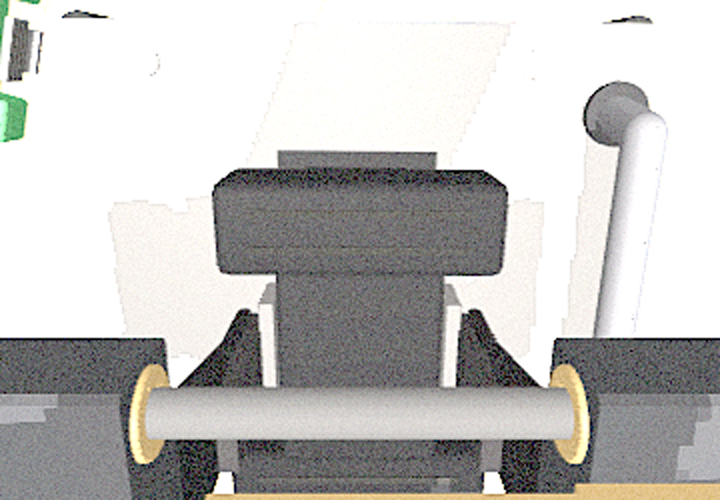

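The cover is lifted clear, with its tabs squeezed between the fingers, and force z agrees with its weight. I'll carry it to the free bench at about (0.50, 0.04).

Emit:
carry_out(series=[{"claw":1,"x":0,"y":0,"z":-1.5,"spin":0},{"claw":1,"x":1.25,"y":3.2,"z":0,"spin":0},{"claw":1,"x":1.25,"y":3.2,"z":0,"spin":0},{"claw":1,"x":1.25,"y":3.2,"z":0,"spin":0},{"claw":1,"x":1.25,"y":3.2,"z":0,"spin":0},{"claw":1,"x":1.25,"y":3.2,"z":0,"spin":0},{"claw":1,"x":1.25,"y":3.2,"z":0,"spin":0},{"claw":1,"x":1.25,"y":3.2,"z":0,"spin":0},{"claw":1,"x":1.25,"y":3.2,"z":0,"spin":0},{"claw":1,"x":0,"y":0,"z":0,"spin":0},{"claw":1,"x":0,"y":0,"z":3,"spin":0},{"claw":1,"x":0,"y":0,"z":3,"spin":0}])

```text
time_s: 9.15
tcp_pos: [0.5019, 0.0431, 0.1587]
ee_rot: [0.001, 0.029, 1.0, 0.001]
contact_force: [0.3, 0.5, -3.1]
width: 0.0569
finger_force: 25.0
```

Emit:
carry_out(series=[{"claw":1,"x":0,"y":0,"z":3,"spin":0},{"claw":1,"x":0,"y":0,"z":3,"spin":0},{"claw":1,"x":0,"y":0,"z":2.5,"spin":0},{"claw":1,"x":0,"y":0,"z":2,"spin":0},{"claw":1,"x":0,"y":0,"z":1,"spin":0},{"claw":1,"x":0,"y":0,"z":0.5,"spin":0},{"claw":1,"x":0,"y":0,"z":0,"spin":0},{"claw":1,"x":0,"y":0,"z":0,"spin":0}])

```text
time_s: 9.82
tcp_pos: [0.5019, 0.042, 0.0394]
ee_rot: [0.0, 0.03, 1.0, 0.0]
contact_force: [-0.2, -0.5, -1.4]
width: 0.057
finger_force: 25.0
```

Emit:
carry_out(series=[{"claw":1,"x":0,"y":0,"z":1.2,"spin":0},{"claw":1,"x":0,"y":0,"z":0.8,"spin":0},{"claw":1,"x":0,"y":0,"z":0.4,"spin":0},{"claw":1,"x":0,"y":0,"z":0,"spin":0}])

```text
time_s: 10.15
tcp_pos: [0.5011, 0.042, 0.0147]
ee_rot: [-0.0, 0.03, 1.0, 0.0]
contact_force: [-0.6, -0.0, -1.4]
width: 0.0567
finger_force: 25.0
```

Emit:
carry_out(series=[{"claw":1,"x":0,"y":0,"z":0.3,"spin":0},{"claw":1,"x":0,"y":0,"z":0.2,"spin":0},{"claw":1,"x":0,"y":0,"z":0,"spin":0}])

```text
time_s: 10.4
tcp_pos: [0.5014, 0.042, 0.0099]
ee_rot: [-0.0, 0.03, 1.0, 0.0]
contact_force: [-0.4, -0.1, -2.0]
width: 0.0569
finger_force: 25.0
```

Emit:
carry_out(series=[{"claw":1,"x":0,"y":0,"z":0.1,"spin":0},{"claw":1,"x":0,"y":0,"z":0,"spin":0},{"claw":1,"x":0,"y":0,"z":0,"spin":0}])

```text
time_s: 10.65
tcp_pos: [0.5016, 0.042, 0.0092]
ee_rot: [0.0, 0.03, 1.0, 0.0]
contact_force: [-1.0, -0.3, 1.1]
width: 0.0566
finger_force: 25.0
```

Emit:
carry_out(series=[{"claw":1,"x":0,"y":0,"z":0.1,"spin":0},{"claw":1,"x":0,"y":0,"z":0,"spin":0},{"claw":1,"x":0,"y":0,"z":0,"spin":0}])

```text
time_s: 10.9
tcp_pos: [0.5016, 0.042, 0.009]
ee_rot: [0.0, 0.03, 1.0, 0.0]
contact_force: [-3.2, -1.1, 10.5]
width: 0.0567
finger_force: 25.0
```

Contact with the bench. Release, retreat and go back over the bay.

Emit:
carry_out(series=[{"claw":0,"x":0,"y":0,"z":-0.1,"spin":0},{"claw":0,"x":0,"y":0,"z":0,"spin":0},{"claw":0,"x":0,"y":0,"z":0,"spin":0},{"claw":0,"x":0,"y":0,"z":0,"spin":0},{"claw":0,"x":0,"y":0,"z":0,"spin":0},{"claw":0,"x":0,"y":0,"z":0,"spin":0},{"claw":0,"x":0,"y":0,"z":0,"spin":0},{"claw":0,"x":0,"y":0,"z":-1,"spin":0},{"claw":0,"x":0,"y":0,"z":-3,"spin":0},{"claw":0,"x":0,"y":0,"z":-4,"spin":0},{"claw":0,"x":0,"y":0,"z":-4,"spin":0},{"claw":1,"x":0,"y":0,"z":-4,"spin":0}])

```text
time_s: 11.9
tcp_pos: [0.5008, 0.0416, 0.1712]
ee_rot: [-0.0, 0.03, 1.0, -0.0]
contact_force: [1.2, 0.1, -0.4]
width: 0.0847
finger_force: 0.0
```

Emit:
carry_out(series=[{"claw":1,"x":0,"y":0,"z":-4,"spin":0},{"claw":1,"x":-1.24,"y":-3.2,"z":0,"spin":0},{"claw":1,"x":-1.24,"y":-3.2,"z":0,"spin":0},{"claw":1,"x":-1.24,"y":-3.2,"z":0,"spin":0},{"claw":1,"x":-1.24,"y":-3.2,"z":0,"spin":0},{"claw":1,"x":-1.24,"y":-3.2,"z":0,"spin":0},{"claw":1,"x":-1.24,"y":-3.2,"z":0,"spin":0},{"claw":1,"x":-1.24,"y":-3.2,"z":0,"spin":0},{"claw":1,"x":-1.24,"y":-3.2,"z":0,"spin":0},{"claw":1,"x":0,"y":0,"z":0,"spin":0},{"claw":1,"x":0,"y":0,"z":0,"spin":0}])

```text
time_s: 12.82
tcp_pos: [0.5844, -0.2222, 0.2093]
ee_rot: [-0.0, 0.032, 0.999, -0.001]
contact_force: [-0.8, -0.3, -0.1]
width: 0.0152
finger_force: 0.0
```

Run:
```python
from m import *
K,E=cam("top");im=cams.camera("top")[:,:,::-1].copy();cv2.imwrite("pics/t2.png",im)
V=cv2.cvtColor(im,cv2.COLOR_BGR2HSV)[...,2]
u=proj(K,E,[[.5016,.042,.036]])[0].astype(int);print(u)
m=np.zeros_like(V);m[u[1]-25:u[1]+26,u[0]-25:u[0]+26]=V[u[1]-25:u[1]+26,u[0]-25:u[0]+26]<50
print(rect(K,E,m,.036))
K,E=cam("wrist");im=cams.camera("wrist")[:,:,::-1].copy();cv2.imwrite("pics/w6.png",im)
V=cv2.cvtColor(im,cv2.COLOR_BGR2HSV)[...,2]
u=proj(K,E,[[.5855,-.2192,.125]])[0];print(u,r.observe()["width"])
go((.5855,-.2192,.14),86.5)
```

```text
[251 222]
(array([0.5004, 0.0382]), [np.float64(69.6), np.float64(105.2)], np.float32(-3.6632702), array([252.3163, 222.7653]))
[258.2447 186.2821] 0.00730797752723787
pos [ 0.5848 -0.2185  0.209 ] yaw_y 86.59109971566284 move [-0.0784 -0.0705  6.9019] spin 0.09109971566283548
```

The cover lies at (0.500, 0.038) at its right size. Now pressing the pack with closed fingers.

Emit:
carry_out(series=[{"claw":1,"x":0,"y":0,"z":3,"spin":0},{"claw":1,"x":0,"y":0,"z":3,"spin":0},{"claw":1,"x":0,"y":0,"z":1.5,"spin":0},{"claw":1,"x":0,"y":0,"z":0,"spin":0},{"claw":1,"x":0,"y":0,"z":0,"spin":0}])

```text
time_s: 13.33
tcp_pos: [0.5849, -0.2177, 0.1338]
ee_rot: [-0.001, 0.029, 1.0, 0.001]
contact_force: [0.1, 0.1, 0.2]
width: 0.0004
finger_force: 0.0
```

Emit:
carry_out(series=[{"claw":1,"x":0,"y":0,"z":0.3,"spin":0},{"claw":1,"x":0,"y":0,"z":0.3,"spin":0},{"claw":1,"x":0,"y":0,"z":0,"spin":0}])

```text
time_s: 13.58
tcp_pos: [0.5855, -0.2193, 0.1287]
ee_rot: [0.001, 0.03, 1.0, -0.0]
contact_force: [-0.1, 0.0, -0.9]
width: 0.0006
finger_force: 0.0
```

Emit:
carry_out(series=[{"claw":1,"x":0,"y":0,"z":0.3,"spin":0},{"claw":1,"x":0,"y":0,"z":0,"spin":0}])

```text
time_s: 13.75
tcp_pos: [0.585, -0.2195, 0.125]
ee_rot: [0.0, 0.03, 1.0, 0.0]
contact_force: [-0.5, 0.8, -0.3]
width: 0.0006
finger_force: 0.0
```

Emit:
carry_out(series=[{"claw":1,"x":0,"y":0,"z":0.2,"spin":0},{"claw":1,"x":0,"y":0,"z":0,"spin":0}])

```text
time_s: 13.92
tcp_pos: [0.5849, -0.2195, 0.1227]
ee_rot: [-0.0, 0.03, 1.0, 0.0]
contact_force: [1.0, 0.9, -0.5]
width: 0.0004
finger_force: 0.0
```

Emit:
carry_out(series=[{"claw":1,"x":0,"y":0,"z":0.3,"spin":0},{"claw":1,"x":0,"y":0,"z":0,"spin":0}])

```text
time_s: 14.08
tcp_pos: [0.5847, -0.2194, 0.1194]
ee_rot: [-0.0, 0.03, 1.0, 0.0]
contact_force: [-0.2, 0.3, 0.2]
width: 0.0004
finger_force: 0.0
```

Emit:
carry_out(series=[{"claw":1,"x":0,"y":0,"z":0.3,"spin":0},{"claw":1,"x":0,"y":0,"z":0,"spin":0}])

```text
time_s: 14.25
tcp_pos: [0.5855, -0.2197, 0.1169]
ee_rot: [0.0, 0.03, 1.0, -0.0]
contact_force: [0.6, -0.7, 2.1]
width: 0.0004
finger_force: 0.7
```

Emit:
carry_out(series=[{"claw":1,"x":0,"y":0,"z":0.2,"spin":0},{"claw":1,"x":0,"y":0,"z":0,"spin":0}])

```text
time_s: 14.42
tcp_pos: [0.5861, -0.2198, 0.116]
ee_rot: [0.001, 0.03, 1.0, -0.0]
contact_force: [-0.4, -0.2, 7.4]
width: 0.0005
finger_force: 3.4
```

Contact at TCP z of about 0.1165. Press about 7.5 mm more and read the force.

Emit:
carry_out(series=[{"claw":1,"x":0,"y":0,"z":0.3,"spin":0},{"claw":1,"x":0,"y":0,"z":0.3,"spin":0},{"claw":1,"x":0,"y":0,"z":0,"spin":0},{"claw":1,"x":0,"y":0,"z":0,"spin":0}])

```text
time_s: 14.75
tcp_pos: [0.5864, -0.2199, 0.1109]
ee_rot: [0.002, 0.03, 1.0, -0.0]
contact_force: [-1.0, 2.3, 10.0]
width: 0.0007
finger_force: 5.0
```

Emit:
carry_out(series=[{"claw":1,"x":0,"y":0,"z":0.15,"spin":0},{"claw":1,"x":0,"y":0,"z":0,"spin":0}])

```text
time_s: 14.92
tcp_pos: [0.5864, -0.2199, 0.1094]
ee_rot: [0.002, 0.03, 1.0, -0.0]
contact_force: [-0.7, 1.7, 9.1]
width: 0.0006
finger_force: 5.2
```

Emit:
carry_out(series=[{"claw":1,"x":0,"y":0,"z":0.1,"spin":0},{"claw":1,"x":0,"y":0,"z":-3,"spin":0},{"claw":1,"x":0,"y":0,"z":-4,"spin":0},{"claw":0,"x":0,"y":0,"z":-4,"spin":0},{"claw":0,"x":0,"y":0,"z":0,"spin":0},{"claw":0,"x":0,"y":0,"z":0,"spin":0},{"claw":0,"x":0,"y":0,"z":0,"spin":0},{"claw":0,"x":0,"y":0,"z":0,"spin":0},{"claw":0,"x":0,"y":0,"z":0,"spin":0},{"claw":0,"x":0,"y":0,"z":0,"spin":0},{"claw":0,"x":0,"y":0,"z":0,"spin":0},{"claw":0,"x":0,"y":0,"z":0,"spin":0}])

```text
time_s: 15.92
tcp_pos: [0.5848, -0.2195, 0.2158]
ee_rot: [-0.001, 0.03, 1.0, 0.0]
contact_force: [0.4, -0.4, -0.1]
width: 0.0526
finger_force: 0.0
```

Run:
```python
from m import *
K,E=cam("wrist");im=cams.camera("wrist")[:,:,::-1].copy();s,Rt,p=pose();print(p,s["width"])
pk=lambda z:proj(K,E,[[.5855+a,-.2194+b,z] for a,b in((-.039,-.021),(-.039,.021))])
print(pk(.159),pk(.125))
V=cv2.cvtColor(im,cv2.COLOR_BGR2HSV)[...,2].astype(int)
for row in (110,130,150,170,190):print(row,np.where(V[row,150:370]<55)[0][[0,-1]]+150 if (V[row,150:370]<55).any() else None)
a=im[20:300,60:450]
tp=cams.camera("top")[:,:,::-1];b=tp[170:240,225:345]
cv2.imwrite("pics/w7.png",np.vstack([cv2.resize((255*(np.minimum(a/140.,1))**.7).astype(np.uint8),(480,345)),cv2.resize(b,(480,250),interpolation=2)]))
go((.5855,-.2194,.15),86.5)
```

```text
[ 0.5849 -0.2195  0.216 ] 0.05648732975243641
[[228.4974 151.7777]
 [280.4766 148.6581]] [[232.2793 145.0684]
 [277.7949 142.3196]]
110 None
130 None
150 [221 295]
170 [222 294]
190 [222 293]
pos [ 0.585  -0.2195  0.2161] yaw_y 86.55514005850806 move [-0.0551  0.0172  6.6129] spin 0.05514005850805859
```

View pics/w7.png

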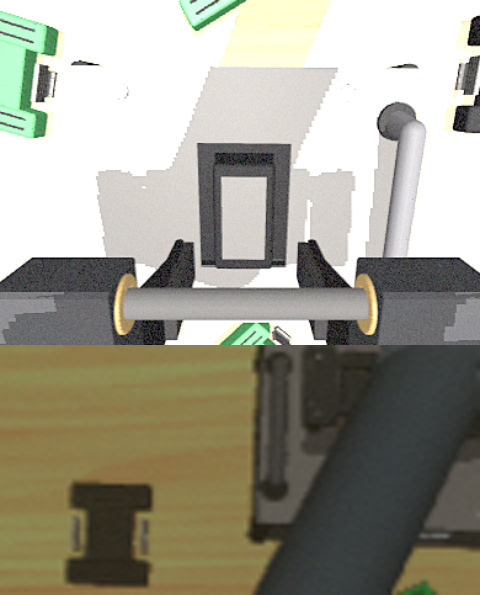

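The wrist view shows the pack with its light label in the open bay, its near edge at about row 152, where a sprung-up pack should be. The top view shows the black cover lying flat, right way up. I'll descend with the fingers open and grip just above the deck; the width will confirm.

Emit:
carry_out(newtons=40, series=[{"claw":0,"x":0,"y":0,"z":0,"spin":0},{"claw":0,"x":-0.05,"y":0,"z":1,"spin":0},{"claw":0,"x":0,"y":0,"z":1,"spin":0},{"claw":0,"x":0,"y":0,"z":2,"spin":0},{"claw":0,"x":0,"y":0,"z":2,"spin":0},{"claw":0,"x":0,"y":0,"z":1.5,"spin":0},{"claw":0,"x":0,"y":0,"z":0.5,"spin":0},{"claw":0,"x":0,"y":0,"z":0,"spin":0},{"claw":0,"x":0,"y":0,"z":0,"spin":0}])

```text
time_s: 16.77
tcp_pos: [0.5856, -0.2197, 0.1363]
ee_rot: [-0.0, 0.03, 1.0, -0.0]
contact_force: [0.6, 0.2, 0.1]
width: 0.0873
finger_force: 0.0
```

Emit:
carry_out(series=[{"claw":0,"x":0,"y":0,"z":0.4,"spin":0},{"claw":1,"x":0,"y":0,"z":0,"spin":0},{"claw":1,"x":0,"y":0,"z":0,"spin":0},{"claw":1,"x":0,"y":0,"z":0,"spin":0},{"claw":1,"x":0,"y":0,"z":0,"spin":0},{"claw":1,"x":0,"y":0,"z":0,"spin":0},{"claw":1,"x":0,"y":0,"z":0,"spin":0},{"claw":1,"x":0,"y":0,"z":0,"spin":0},{"claw":1,"x":0,"y":0,"z":0,"spin":0},{"claw":1,"x":0,"y":0,"z":0,"spin":0}])

```text
time_s: 17.6
tcp_pos: [0.5856, -0.2199, 0.1325]
ee_rot: [0.0, 0.03, 1.0, -0.0]
contact_force: [-0.6, -0.9, -0.4]
width: 0.0421
finger_force: 39.9
```

Gripped at 42 mm, so the battery is up. Drawing it out.

Emit:
carry_out(newtons=45, series=[{"claw":1,"x":0,"y":0,"z":-0.5,"spin":0},{"claw":1,"x":0,"y":0,"z":-1,"spin":0},{"claw":1,"x":0,"y":0,"z":-1.5,"spin":0},{"claw":1,"x":0,"y":0,"z":-2,"spin":0},{"claw":1,"x":0,"y":0,"z":-2,"spin":0},{"claw":1,"x":0,"y":0,"z":-2,"spin":0},{"claw":1,"x":0,"y":0,"z":-2,"spin":0},{"claw":1,"x":0,"y":0,"z":-2,"spin":0},{"claw":1,"x":0,"y":0,"z":-1,"spin":0},{"claw":1,"x":0,"y":0,"z":0,"spin":0}])

```text
time_s: 18.43
tcp_pos: [0.5866, -0.2201, 0.2753]
ee_rot: [0.002, 0.03, 1.0, -0.0]
contact_force: [0.8, -0.4, -2.7]
width: 0.0415
finger_force: 44.9
```

Run:
```python
from m import *
s=r.observe();print(s["contact_force"],s["width"],s["finger_force"])
# charger: refine from top picture: hull on base plate top, socket ring on z=.048
im=cv2.imread("pics/t2.png");K,E=cam("top");V=cv2.cvtColor(im,cv2.COLOR_BGR2HSV)[...,2]
m=np.zeros_like(V);m[186:240,180:226]=V[186:240,180:226]<80
print(rect(K,E,m,.012))
cen=proj(K,E,[[.545,.2305,.048]])[0];print(cen);x,y=cen.astype(int)
print(V[y-26:y+27,x]);print(V[y,x-20:x+28])
go((.545,.2305,.27),90)
```

```text
[ 0.793  -0.3513 -2.7055] 0.041470370617378134 44.92593705654144
(array([0.5443, 0.2305]), [np.float64(116.8), np.float64(147.4)], np.float32(-0.20990312), array([203.2443, 213.2977]))
[201.8987 211.5346]
[141 141 141 142 144 141 143 142 141 129  47  45  49  51  63  69  51  41
  50  47  49  49  50  47  47  49  50  49  49  48  48  46  49  45  45  46
  48  51  68  69  40  41  44  44  41  45  46  76 140 140 143 142 142]
[143 143 142 143 142 141 141  89  48  48  48  49  50  67  70  52  43  46
  47  48  50  48  46  48  47  47  48  54  65  55  43  92 100  99  96 101
  66  50 126 140 142 142 142 142 140 141 141 142]
pos [ 0.5866 -0.2201  0.2753] yaw_y 86.5594153216826 move [ 6.8544 44.7259  0.4675] spin -3.440584678317407
```

Battery is out. I'll hover beside the charger (TCP shifted +x) so the wrist camera can see the socket past the pack.

Emit:
carry_out(series=[{"claw":1,"x":-0.56,"y":3.8,"z":0,"spin":0},{"claw":1,"x":-0.56,"y":3.8,"z":0,"spin":0},{"claw":1,"x":-0.56,"y":3.8,"z":0,"spin":0},{"claw":1,"x":-0.56,"y":3.8,"z":0,"spin":0},{"claw":1,"x":-0.56,"y":3.8,"z":0,"spin":0},{"claw":1,"x":-0.56,"y":3.8,"z":0,"spin":0},{"claw":1,"x":-0.56,"y":3.8,"z":0,"spin":0},{"claw":1,"x":-0.56,"y":3.8,"z":0,"spin":0},{"claw":1,"x":-0.56,"y":3.8,"z":0,"spin":0},{"claw":1,"x":-0.56,"y":3.8,"z":0,"spin":0},{"claw":1,"x":-0.56,"y":3.8,"z":0,"spin":0},{"claw":1,"x":-0.56,"y":3.8,"z":0,"spin":-3.4}])

```text
time_s: 19.43
tcp_pos: [0.679, 0.2335, 0.2703]
ee_rot: [-0.002, -0.0, 1.0, -0.001]
contact_force: [0.6, 0.9, -3.6]
width: 0.0417
finger_force: 44.9
```

Emit:
carry_out(series=[{"claw":1,"x":0,"y":0,"z":0,"spin":0},{"claw":1,"x":0,"y":0,"z":0,"spin":0},{"claw":1,"x":0,"y":0,"z":0,"spin":0},{"claw":1,"x":0,"y":0,"z":0,"spin":0}])

```text
time_s: 19.77
tcp_pos: [0.6798, 0.2293, 0.2715]
ee_rot: [-0.001, 0.002, 1.0, -0.001]
contact_force: [0.4, -0.3, -3.7]
width: 0.0419
finger_force: 44.9
```

Run:
```python
from m import *
K,E=cam("wrist");im=cams.camera("wrist")[:,:,::-1].copy();cv2.imwrite("pics/w8.png",im)
V=cv2.cvtColor(im,cv2.COLOR_BGR2HSV)[...,2]
q=lambda w,h,z:proj(K,E,[[.545+a*w/2,.2305+b*h/2,z] for a,b in((-1,-1),(-1,1),(1,1),(1,-1))])
print(q(.15,.12,.012));print(q(.103,.067,.048))
c=proj(K,E,[[.545,.2305,.048]])[0].astype(int);print(c)
x,y=c;print("row",x-70,V[y,x-70:x+71]);print("col",V[:150,x+5]); print("col-",V[:150,x-12])
b=q(.17,.14,.012);m=np.zeros_like(V);y0=max(0,int(b[:,1].min()));y1=int(b[:,1].max());x0=int(b[:,0].min());x1=int(b[:,0].max())
m[y0:y1,x0:x1]=V[y0:y1,x0:x1]<90;print(rect(K,E,m,.012));go((.545,.2305,.27),90)
```

```text
[[213.0003  -6.1625]
 [304.2476  -6.5649]
 [299.9387 111.0665]
 [218.159  111.3616]]
[[231.093    5.5726]
 [286.1158   5.3343]
 [284.2665  94.0236]
 [233.5942  94.2124]]
[258  51]
row 188 [187 194 191 188 193 190 192 189 193 193 190 195 190 191 193 190 190 192
 194 188 192 190 189 190 191 196 191 191 193 198 191   1  97 191 184 181
 179 183 185 181 179 181 184 185 186 186 126  18  72 116 130 113 114 116
 118  92  11  56  56  52  54  55  53  59  54  57  52  52  51  53  57  56
  51  49  58  54  55  56  56  55  53  52  54  58  53  55  53  53  25  38
  25  39  89 119 112 111 116 127 107  57  56  53  58  55  55  53  59  55
  59  59  57  57  59  55  51  27 146 255 247 242 243 244 244 242 242 241
 243 243 242 242 242 244 242 243 244 241 242 244 242 243 243]
col [ 27  53  57  53  47  54  61  38  37 128 139  99 105 108 104 108 115  62
   0  14  16  11  19  30  33  55  55  54  52  53  54  50  55  52  52  48
  46  47  43  45  48  42  44  51  45  51  56  57  50  51  58  54  54  55
  62  55  58  54  54  56  58  60  55  55  60  57  56  53  46  54  44  41
  48  46  48  48  49  58  54  57  59  51  5
[... 417 characters left out ...]
  54  56
  56  56  54  56  56  56  62  63  63  53  49  62  58  58  57  56  61  62
  60  60  53  57  58  58  51  55  59  54  55  53  54  62  54  61  63  51
  58  56  60  60  63  58  54  56  60  56  55  57  62  55  57  71 133 127
 121 121 121 131  72  44  29  64  57  56  56  59  59  57  59  56  59  57
  59  63  56  29 138 255 247 242 242 242 244 245 244 245 244 244 246 246
 248 252 253 199 211 180 178 188 195 193 190 193 183 180 184 188 197 197
 195 196 184 182 184 205]
(array([0.5492, 0.2334]), [np.float64(118.2), np.float64(143.9)], np.float32(-0.23712876), array([260.8663,  54.2956]))
pos [0.68   0.2292 0.272 ] yaw_y 89.78061693502089 move [13.4986  0.0795  0.2063] spin -0.21938306497911242
```

Run:
```python
from m import *
K,E=cam("wrist")
for n,e in(("outer",((235.7,51),(286.4,51),(260,8.6),(260,93.9))),("inner",((243.3,51),(279.7,51),(260,16.8),(260,87.3)))):
    P=cast(K,E,e,.048);print(n,"y",P[:2,1],P[:2,1].mean(),np.ptp(P[:2,1]),"x",P[2:,0],P[2:,0].mean(),np.ptp(P[2:,0]))
P=cast(K,E,((258,111.5),(303.8,51),(303.8,80)),.012);print("plate far x, +y edge",P)
```

```text
outer y [0.2013 0.2657] 0.23346201478560433 0.06441203591925054 x [0.4971 0.5965] 0.5468193397857781 0.09943768478406312
inner y [0.2109 0.2572] 0.23403420129196542 0.046244487839199155 x [0.506  0.5883] 0.5471274059031825 0.08226627387338303
plate far x, +y edge [[0.6208 0.229  0.012 ]
 [0.5396 0.2929 0.012 ]
 [0.5775 0.2945 0.012 ]]
```

The socket's inner size (82 x 46 mm) fits the given 83 x 47, with its centre at about (0.547, 0.234). The top view gave 0.2305 for y, so I'll take a closer wrist look to settle it.

Emit:
carry_out(series=[{"claw":1,"x":1.7,"y":0.3,"z":3.5,"spin":-0.2},{"claw":1,"x":1.7,"y":0,"z":3.5,"spin":0},{"claw":1,"x":0,"y":0,"z":0,"spin":0},{"claw":1,"x":0,"y":0,"z":0,"spin":0},{"claw":1,"x":0,"y":0,"z":0,"spin":0}])

```text
time_s: 20.23
tcp_pos: [0.6472, 0.2336, 0.2036]
ee_rot: [0.001, -0.001, 1.0, 0.0]
contact_force: [0.7, 0.7, -2.9]
width: 0.042
finger_force: 44.9
```

Run:
```python
from m import *
K,E=cam("wrist");im=cams.camera("wrist")[:,:,::-1].copy();cv2.imwrite("pics/w9.png",im)
g=cv2.cvtColor(im,cv2.COLOR_BGR2GRAY)
c=proj(K,E,[[.546,.232,.048]])[0];print(c)
W=np.zeros_like(g);b=proj(K,E,[[.546+a*.06,.232+d*.042,.048] for a in(-1,1) for d in(-1,1)]);y0,y1,x0,x1=int(b[:,1].min()),int(b[:,1].max()),int(b[:,0].min()),int(b[:,0].max())
m=cv2.inRange(g,85,150);W[y0:y1,x0:x1]=m[y0:y1,x0:x1];W=cv2.morphologyEx(W,cv2.MORPH_OPEN,np.ones((3,3)))
cs,h=cv2.findContours(W,cv2.RETR_CCOMP,cv2.CHAIN_APPROX_NONE)
for i,k in enumerate(cs):
    if cv2.contourArea(k)>1500:
        P=cast(K,E,k[:,0],.048)[:,:2].astype(np.float32)*1000;print("hole" if h[0][i][3]>=0 else "outer",cv2.minAreaRect(P),cv2.contourArea(k))
y,x=int(c[1]),int(c[0]);print("row",x-60,g[y,x-60:x+61]);print("col",g[:150,x])
go((.546,.232,.2),90);s=r.observe();print(s["ee_rot"])
```

```text
[256.2892  75.3047]
outer ((546.859619140625, 233.93124389648438), (63.032257080078125, 98.60040283203125), 89.74549102783203) 1737.5
row 196 [159 152 158 154 157 152 153 152 154 156 155 151 104  31  99 117 111 113
 105 121 185 216 210 191 132 109 110 114 114 125 137  35  68 102 127 116
 112 116 113 115  99   3  28  61  54  49  57  48  58  51  52  50  56  53
  51  55  45  54  53  50  54  47  53  55  49  52  50  52  57  55  56  55
  56  53  53  50  53  53  48  30  35  25  12  45 115 117 110 115 109 111
 132 120  52  51  51  51  55  56  53  53  60  49  53  57  46  58  55  55
  51  56  39  27 143 244 231 228 228 230 229 229 229]
col [226 226 225 220 223 227 237 238   1  34  55  56  28  26  40  44  47  47
  53  56  61  54  41  18  59 136 138 105 102 100 102 104 101 115  66   0
  20   7   9   8  37  29  59  56  47  54  55  53  54  47  47  54  53  55
  47  37  27  32  26  28  23  21  26  29  39  36  47  53  53  56  56  54
  50  54  53  54  52  50  51  52  56  55  51  47  47  51  52  50  55  48
  49  51  43  41  37  36  40  40  37  46  39  51  54  48  55  57  54  51
  47  50  52  51  53  58   7  18 124 124 117 121 123 118 122  82  54   0
  34  40  59  55  51  50  51  40  27  24  52  32  34  19   5 153 150 149
 150 164 162 166 175 180]
pos [0.6481 0.2339 0.2046] yaw_y 90.07148608675591 move [10.2147 -0.176   0.4214] spin 0.07148608675591106
[ 0.0021 -0.0006  1.      0.0005]
```

Two wrist looks agree on (0.547, 0.234), yaw 0. Moving over and lowering to just above the mouth.

Emit:
carry_out(series=[{"claw":1,"x":3.5,"y":0,"z":0,"spin":0},{"claw":1,"x":3.5,"y":0,"z":0,"spin":0},{"claw":1,"x":3.1,"y":0,"z":0,"spin":0},{"claw":1,"x":0,"y":0,"z":0,"spin":0},{"claw":1,"x":0,"y":0,"z":3,"spin":0},{"claw":1,"x":0,"y":0,"z":3,"spin":0},{"claw":1,"x":0,"y":0,"z":1.5,"spin":0},{"claw":1,"x":0,"y":0,"z":0,"spin":0},{"claw":1,"x":0,"y":0,"z":0,"spin":0},{"claw":1,"x":0,"y":0,"z":0,"spin":0}])

```text
time_s: 21.12
tcp_pos: [0.5475, 0.2347, 0.1298]
ee_rot: [0.002, -0.001, 1.0, 0.001]
contact_force: [-0.3, -0.2, -3.2]
width: 0.0416
finger_force: 45.0
```

Run:
```python
from m import *
go((.5467,.2336,.0775),90);s=r.observe();print(s["contact_force"],s["wrist_torque"],s["width"])
```

```text
pos [0.5475 0.2347 0.1298] yaw_y 90.11102755226462 move [ 0.1075 -0.1234  5.2312] spin 0.11102755226461625
[-0.2549 -0.2214 -3.1813] [0.0598 0.0454 0.0117] 0.04162103715012598
```

Emit:
carry_out(series=[{"claw":1,"x":0.1,"y":-0.1,"z":0.6,"spin":0.1},{"claw":1,"x":0,"y":0,"z":0.6,"spin":0},{"claw":1,"x":0,"y":0,"z":0,"spin":0},{"claw":1,"x":0,"y":0,"z":0,"spin":0}])

```text
time_s: 21.45
tcp_pos: [0.5438, 0.2332, 0.1153]
ee_rot: [-0.0, -0.001, 1.0, -0.0]
contact_force: [0.3, -1.2, -2.7]
width: 0.0414
finger_force: 45.0
```

Emit:
carry_out(series=[{"claw":1,"x":0,"y":0,"z":0.4,"spin":0},{"claw":1,"x":0,"y":0,"z":0.4,"spin":0},{"claw":1,"x":0,"y":0,"z":0,"spin":0}])

```text
time_s: 21.7
tcp_pos: [0.5434, 0.2331, 0.1065]
ee_rot: [-0.001, -0.001, 1.0, -0.0]
contact_force: [-0.9, 0.3, -3.4]
width: 0.0413
finger_force: 45.0
```

Emit:
carry_out(series=[{"claw":1,"x":0,"y":0,"z":0.4,"spin":0},{"claw":1,"x":0,"y":0,"z":0.4,"spin":0},{"claw":1,"x":0,"y":0,"z":0,"spin":0}])

```text
time_s: 21.95
tcp_pos: [0.5433, 0.2331, 0.0984]
ee_rot: [-0.001, -0.001, 1.0, -0.0]
contact_force: [0.7, -1.3, -3.6]
width: 0.0416
finger_force: 45.0
```

No side force, so it is entering. Continuing down.

Emit:
carry_out(series=[{"claw":1,"x":-0.15,"y":0,"z":0.4,"spin":0},{"claw":1,"x":0,"y":0,"z":0.4,"spin":0},{"claw":1,"x":0,"y":0,"z":0,"spin":0}])

```text
time_s: 22.2
tcp_pos: [0.545, 0.233, 0.0905]
ee_rot: [-0.001, -0.001, 1.0, -0.0]
contact_force: [-1.3, 0.2, -3.5]
width: 0.0417
finger_force: 45.0
```

Emit:
carry_out(series=[{"claw":1,"x":0,"y":0,"z":0.4,"spin":0},{"claw":1,"x":0,"y":0,"z":0.3,"spin":0},{"claw":1,"x":0,"y":0,"z":0,"spin":0}])

```text
time_s: 22.45
tcp_pos: [0.545, 0.2331, 0.0836]
ee_rot: [-0.001, -0.001, 1.0, -0.0]
contact_force: [0.2, -1.2, -3.8]
width: 0.0416
finger_force: 45.0
```

Emit:
carry_out(series=[{"claw":1,"x":0,"y":0,"z":0.3,"spin":0},{"claw":1,"x":0,"y":0,"z":0,"spin":0}])

```text
time_s: 22.62
tcp_pos: [0.5452, 0.2332, 0.081]
ee_rot: [-0.0, -0.001, 1.0, -0.0]
contact_force: [-0.2, 0.2, -4.5]
width: 0.0415
finger_force: 45.0
```

Emit:
carry_out(series=[{"claw":1,"x":0,"y":0,"z":0.2,"spin":0},{"claw":1,"x":0,"y":0,"z":0,"spin":0}])

```text
time_s: 22.78
tcp_pos: [0.5453, 0.2332, 0.0792]
ee_rot: [-0.0, -0.001, 1.0, -0.0]
contact_force: [-0.3, -0.1, -4.6]
width: 0.0417
finger_force: 45.0
```

Emit:
carry_out(series=[{"claw":1,"x":0,"y":0,"z":0.15,"spin":0},{"claw":1,"x":0,"y":0,"z":0,"spin":0}])

```text
time_s: 22.95
tcp_pos: [0.5456, 0.2333, 0.0779]
ee_rot: [0.0, -0.0, 1.0, 0.0]
contact_force: [0.5, 0.6, -3.7]
width: 0.0419
finger_force: 45.0
```

Emit:
carry_out(series=[{"claw":1,"x":0,"y":0,"z":0.1,"spin":0},{"claw":1,"x":0,"y":0,"z":0,"spin":0},{"claw":1,"x":0,"y":0,"z":0,"spin":0}])

```text
time_s: 23.2
tcp_pos: [0.546, 0.2333, 0.0776]
ee_rot: [0.0, -0.0, 1.0, 0.0]
contact_force: [-0.4, 0.2, 1.8]
width: 0.0414
finger_force: 45.0
```

Seated at 0.0776, against 0.0775 predicted. One more light press, then release and retreat.

Emit:
carry_out(series=[{"claw":1,"x":0,"y":0,"z":0.1,"spin":0},{"claw":1,"x":0,"y":0,"z":0,"spin":0}])

```text
time_s: 23.37
tcp_pos: [0.5464, 0.2333, 0.0775]
ee_rot: [0.001, -0.0, 1.0, 0.0]
contact_force: [-1.0, -1.1, 7.3]
width: 0.0419
finger_force: 45.0
```

Emit:
carry_out(series=[{"claw":0,"x":0,"y":0,"z":0,"spin":0},{"claw":0,"x":0,"y":0,"z":0,"spin":0},{"claw":0,"x":0,"y":0,"z":0,"spin":0},{"claw":0,"x":0,"y":0,"z":0,"spin":0},{"claw":0,"x":0,"y":0,"z":0,"spin":0},{"claw":0,"x":0,"y":0,"z":0,"spin":0},{"claw":0,"x":0,"y":0,"z":0,"spin":0},{"claw":0,"x":0,"y":0,"z":0,"spin":0},{"claw":0,"x":0,"y":0,"z":-2,"spin":0},{"claw":0,"x":0,"y":0,"z":-4,"spin":0},{"claw":0,"x":0,"y":0,"z":-4,"spin":0},{"claw":0,"x":0,"y":0,"z":-3,"spin":0}])

```text
time_s: 24.37
tcp_pos: [0.5463, 0.2333, 0.2089]
ee_rot: [0.001, -0.0, 1.0, 0.001]
contact_force: [0.7, 0.1, 0.7]
width: 0.0866
finger_force: 0.0
```

Emit:
carry_out(series=[{"claw":0,"x":0,"y":0,"z":0,"spin":0},{"claw":0,"x":0,"y":0,"z":0,"spin":0},{"claw":0,"x":0,"y":0,"z":0,"spin":0}])

```text
time_s: 24.62
tcp_pos: [0.5448, 0.2331, 0.2052]
ee_rot: [-0.001, -0.001, 1.0, -0.0]
contact_force: [-0.2, -1.1, 0.8]
width: 0.0866
finger_force: 0.0
```

Run:
```python
from m import *
K,E=cam("wrist");im=cams.camera("wrist")[:,:,::-1].copy();cv2.imwrite("pics/w10.png",im)
s,Rt,p=pose();print(p,s["width"],s["contact_force"])
g=cv2.cvtColor(im,cv2.COLOR_BGR2GRAY)
for z in(.104,.14):print(z,proj(K,E,[[.546+a*.039,.2335+b*.021,z] for a,b in((-1,-1),(-1,1))]))
# bright label on the pack's top: size on the expected plane
x,y=proj(K,E,[[.546,.2335,.104]])[0].astype(int);print(x,y);print("row",x-45,g[y-25,x-45:x+46]);print("col",g[y-90:y+5,x])
```

```text
[0.5444 0.233  0.2045] 0.08665309334898201 [ 0.0611 -1.456  -0.5234]
0.104 [[236.0533 142.3808]
 [279.9657 142.4194]]
0.14 [[232.7127 148.8561]
 [283.0015 148.8993]]
258 181
row 213 [ 63  42 110 111 103 106 110 102 106 104 107 109 104 111 112 111  83  33
  39  82  85  79  77  81  73  12  24  28  30  24  61 119 113 108 111 107
 112 113 108 108 100 122 189 179 177 179 181 180 178 178 176 181 180 177
 181 178 179 178 181 179 186 171  38  45  50  41  22  46  86  76  83  87
  82  21  27  28  28  39  31  27  37  27  32  32  36  31  33  23  30  26
   6]
col [232 230 231 228 230 227 224 227 230 235 247 214   0  38  59  50  55  63
  58  28  19  42  60  56  58  45  51  55  21  27  50  23   5  39  52  74
 144 137 102 105 106 115  54   7  10  21  16  17  17  12   9   5  16  14
  29  36  46  54  53  50  56  54  44  62 192 179 176 176 184  99 106 108
 115 109 110 108 109 108 108 109 109 107 107 108 104 109 107 107 101 106
 107 110 108 108 106]
```

The pack's top spans about 42–43 px. A pack fully home should show 44 px and one standing 36 mm higher about 50 px, so it is home. Handing in.

```bash
python3 -c "
from bench import r
print(r.hand_in())"
```

```text
the job is handed in; nothing more can be done
None
```

The job is handed in at about 25 s: the cover lies right way up on the bench and the battery is fully home in the charger; I did not touch the green look-alikes or the other bench items.

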